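# Hang the lapping plate to drip and lock it

### The arm

A 6-joint arm with a two-finger parallel gripper is mounted at the origin on a cart in front of the work surface, level with it; the furniture and walls round the work are solid. World frame = base frame: x ahead of the robot, y to its left, z up, the work surface at z = 0. Lengths are in mm, angles in rad, forces in N, time in s.
With the tool pointing down it reaches from about 250 to 775 mm from the base axis. Payload 4 kg.
Tool frame: the origin (TCP) lies where the fingers leave the gripper's body, on its centre line; the fingertips stand 97 mm ahead of it and the grasp point (between the pads) lies 78 mm ahead of it; z points along the fingers, y is the line along which they close (so a half turn about z gives the same grasp; the last joint's range is limited). The gripper opens to 94 mm and grips with 3 to 60 N. Pads are 16 mm wide; open, the fingers measure 119 mm over their backs; the gripper's body (75 mm by 177 mm) begins 78 mm behind the grasp point.
Start: joints at [1.168, 0.087, 1.371, -0, 1.684, -0.103], TCP at [162.437, 525.476, 302.706] pointing down, gripper open.
Joint ranges: [-3.1, 3.1], [-0.76, 2.03], [0.27, 2.55], [-1.08, 4.22], [0.17, 2.65], [-2.57, 2.57]. Speed limits (rad/s): [2.79, 2.79, 3.14, 3.14, 3.14, 3.14].

### API

Orientations are given as a unit quaternion [x, y, z, w].
In Python, from station import sense, cams, order gives the robot as it stands. The module is installed in compiled form; this text tells all that it offers.
- The arm moves only by the tool send_rows, never from a script. Its argument "targets" is a list of rows, each an object of numbers: "dx", "dy", "dz": the shift along the tool's x, y, z in m; "rx", "ry", "rz": the turn, a rotation vector about the tool's x, y, z in degrees. A call has 1 to 10 rows; each row shifts and turns the commanded pose from where the row before left it, along the tool's axes as they then stand; what a row does not reach is not made up. A row lasts 1/8 s, in which the tool goes at most 62.5 mm and 10.7 degrees, less where a joint would pass 70% of its speed; a pose out of reach is approached as far as the arm can. A call is refused whole if a number of a shift passes 0.0625 or a number of a turn 10.7, either way. A call with a gripper value outside its range is refused whole. "hand" is the opening, from -1 (shut) to 1 (fully open), set as the call begins (left out, the last holds). The fingers move at their own pace and stop on an object; "force" is the grip in N (left out, the last holds). Time passes only in rows, so rows that do not move let the fingers close. It gives the time, the measured TCP pose, the force, the opening and the grip force at its end, in the units of the state.
- sense(): the state, without advancing time (a new reading comes with each control period).
- cams.camera(name): name is "scene" or "top"; returns a dict with "frame" (384x512x3 uint8, blue, green, red), "K" (3x3 intrinsics, pixels), "dist_coeffs" ([k1, k2, p1, p2, k3] as OpenCV has them; the pictures are not rectified), "R" (3x3) and "t" (3): a world point X has camera coordinates R X + t. Camera axes: x right, y down, z forward; pixel columns grow to the right and rows downward; lengths in mm; the calibration is good to about 2 mm. A picture is of the moment at which its call begins. There is no depth.
- order.sign_off(): hands the job in; it is judged then, once.
The state is a dict: "time_s": time; "qpos": joint angles; "qvel": joint speeds; "tau": joint torques, N m; "tcp_pos": TCP position; "tool_rot": TCP orientation; "contact_force": force on the tool from outside, world axes, zero at the start; "wrist_torque": the same for the moment, N m; "grip_width": finger opening in mm; "gripper_force": force on a finger pad.
Only numpy, scipy, OpenCV 4.12 (cv2) and the standard library are available. Lean on these libraries where they do the work, as an engineer would, in place of code of your own. Each camera call takes 0.05 s, during which the arm holds its last target. There are 200 camera calls.

### The job

Hang the upright lapping-plate carrier on the drip stand: bring its cross bar into both hooks from their open front, under the upper lips, back as far as it goes, and let it drop fully home in the throats. Once you have let go of it, flip the keeper lever beside the hooks over its high point towards the open front so that it snaps shut above the bar. Leave the brush, the handle blank and the tape roll where they are.

Things in the scene. Friction and masses are not known exactly. Their poses are not given: they have to be found in the camera images.
- carrier_center (a point): Loose carrier (about 0.2 kg, can swing in a weak grip): small lapping plate in an upright aluminium frame on two feet, 156 mm tall, front and back alike. Point: its centre, 78 mm above its underside, also the centre of its round steel cross bar (8 mm thick, 116 mm long, along its y). z up. The plate below is 50 mm wide (y), at most 14 mm thick (x); the feet reach 30 mm either way in x at the bottom.
- carrier_tab (a point): Grip point on the carrier's flat upright tab, 60 mm above the bar's centre; axes as the carrier's. The tab is 28 mm wide (y) and 8 mm thick (x), and runs from the bar to 78 mm above it; pinch it from above across its thickness.
- drip_stand: Fixed stand: steel tray 180 x 130 x 14 mm, rear post, and on its rail a carriage with two alike aluminium hook plates (6 mm thick, 35 to 41 mm either side of the middle plane y = 0). Origin on the bench top under the hooks' nominal place; x points to the rear (post), -x is the open front, y left, z up. Only the open keeper lever is higher than 170 mm.
- hook_nominal (a point): Nominal throat middle, at the centre height of a seated bar (125 mm above the bench); axes as the stand's. The carriage with both hooks is clamped anywhere on its rail: the true throat is up to 15 mm before or behind this point (x), is not reported, and must be felt or seen.
- mouth_nominal (a point): Where a bar's centre passes the mouth, 142 mm above the bench (5 mm play up and down), over hook_nominal; true x shifts with the carriage. The mouth is level, open to the front, under an upper lip; the hooks reach 39 mm forward of the throat's middle. A vertical rear wall 6.5 mm behind that middle stops the bar; before it the floor drops into the throat, 13 mm long in x.
- keeper (a joint): Angle of the keeper lever, rad: 0 = open, leaning 40 degrees to the rear of upright; 2.27 = shut, level to the front, 3 mm above the seated bar. An over-centre spring resists with about 4 N at the lever's end grip up to the high point at 1.05 rad (20 degrees forward of upright), then snaps it shut by itself.
- keeper_nominal (a point): Nominal pivot of the keeper lever, 18 mm behind and 11 mm above hook_nominal, at y = 47 mm; the true one shifts in x with the carriage. The flat steel lever is 6 mm wide (y 44 to 50) and 80 mm long; a black round grip, 12 mm thick, sticks out at its end to y = 89 mm. Open, the grip's axis is 51 mm behind and 61 mm above the pivot (197 mm above the bench).
- handle_blank: Bystander: loose octagonal wooden handle blank, 25 x 132 x 25 mm, lying; origin under its centre.
- scrub_brush: Bystander: loose wooden scrub brush, 41 x 156 x 26 mm; origin under its centre.
- tape_roll: Bystander: loose roll of tape, 89 mm across, 24 mm high; origin under its centre.

How it is judged (in metres and radians):
On the way:
1. the carrier hangs with its bar home in both throats, let go, while the keeper lever is still open (z of carrier_center in the frame of drip_stand between 0.12 and 0.13 m and x of carrier_center in the frame of drip_stand between -0.022 and 0.022 m and angle between the y axis of carrier_center and the y axis of drip_stand, either way round below 0.12 rad and contact force between the fingers and carrier below 0.2 N and value of joint keeper below 0.5 rad), for 0.2 s.
At the end, for the whole second after the job is handed in: The carrier hangs upright (within 0.3 rad), at rest, from its cross bar in both throats: bar centre 120 to 130 mm above the bench and within 22 mm in x of the stand's origin, bar parallel to the stand's y within 0.12 rad; the keeper lever is snapped shut (above 2.15 rad) (z of carrier_center in the frame of drip_stand between 0.12 and 0.13 m and x of carrier_center in the frame of drip_stand between -0.022 and 0.022 m and angle between the y axis of carrier_center and the y axis of drip_stand, either way round below 0.12 rad and angle between carrier_center's own z axis and vertical below 0.3 rad and linear speed of carrier below 0.1 m/s and value of joint keeper above 2.15 rad); the robot touches nothing.
It fails at once if the handle blank is displaced by more than 20 mm (distance of handle_blank from where it was at the start of the episode above 0.02 m).
It fails at once if the scrub brush is displaced by more than 20 mm (distance of scrub_brush from where it was at the start of the episode above 0.02 m).
It fails at once if the tape roll is displaced by more than 20 mm (distance of tape_roll from where it was at the start of the episode above 0.02 m).
It also fails if it takes over 51 s, if anything falls off the work surface, if the arm or the gripper's body presses on something with over 40 N, if the wrist force passes 120 N, or if a joint passes its speed limit or range.

## Working session

There is one attempt and no reset: what is moved stays moved. The work goes in short steps, Python scripts to look and compute and a tool call to move; the robot and the scene stay as the last step left them, time stands still between calls to the robot, and variables do not carry over. Pictures are saved under pics/ and viewed, at most 10 in all, crops included, and the job is handed in when it is done.

Besides the shell and the picture viewer there is one more tool, called as name(argument=value, ...), one argument or row to a line, values as JSON. send_rows: Moves the arm, as the interface text tells. Its arguments: {"type":"object","properties":{"targets":{"type":"array"},"hand":{"type":"number"},"force":{"type":"number"}},"required":["targets"]}

```bash
mkdir -p pics; python3 - <<'E'
from station import sense,cams
import cv2,numpy as np
s=sense();print(s)
for n in("scene","top"):
    c=cams.camera(n);cv2.imwrite(f"pics/{n}0.png",c["frame"]);np.savez(f"{n}0.npz",**c)
    print(n,c["K"],c["dist_coeffs"],c["R"],c["t"],-np.array(c["R"]).T@np.array(c["t"]))
E
```

```text
{'time_s': 0.0, 'qpos': array([ 1.16789448e+00,  8.79338690e-02,  1.37225924e+00, -3.20898702e-05,
        1.68356136e+00, -1.03122279e-01]), 'qvel': array([-8.53358088e-04, -7.02933910e-05,  5.30146849e-04, -1.67608471e-03,
        2.33357715e-03, -1.09633571e-03]), 'tau': array([-1.62293825e-03, -3.40171301e+01, -3.02431262e+01,  7.15634529e-02,
        3.29104147e-02, -1.83064817e-04]), 'tcp_pos': array([162.31239893, 525.15434066, 301.51295215]), 'tool_rot': array([ 1.49330834e-01,  9.88786698e-01, -1.05048663e-03, -2.55137002e-04]), 'contact_force': array([-0.8089459 ,  0.37344923,  0.2937064 ]), 'wrist_torque': array([-1.86092785e-02,  7.91629161e-05, -1.17677912e-02]), 'gripper_force': 0.0, 'grip_width': 94.05184245716745}
scene [[357.68272568   0.         252.02902991]
 [  0.         357.68272568 195.35384459]
 [  0.           0.           1.        ]] [-0.03370202  0.          0.          0.          0.        ] [[-0.78801269 -0.6156569   0.00160892]
 [-0.50165092  0.64057087 -0.58139084]
 [ 0.35690665 -0.45895047 -0.81362283]] [333.90704935 376.49983017 716.21695215] [196.37188443 293.1054623  801.0867826 ]
top [[386.04803242   0.         251.55279743]
 [  0.         386.04803242 187.07239475]
 [  0.           0.           1.        ]] [-0.12653341  0.          0.          0.          0.        ] [[-1.67574665e-03 -9.99984609e-01  5.28897150e-03]
 [-9.75650810e-01  4.74925326e-04 -2.19329138e-01]
 [ 2.19323251e-01 -5.52772940e-03 -9.75636590e-01]] [-76.97938262 531.7067705  852.89288833] [331.57190256 -72.51615777 949.13943886]
```

View pics/scene0.png

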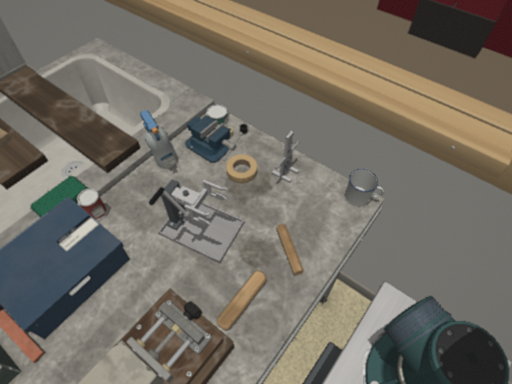

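View pics/top0.png

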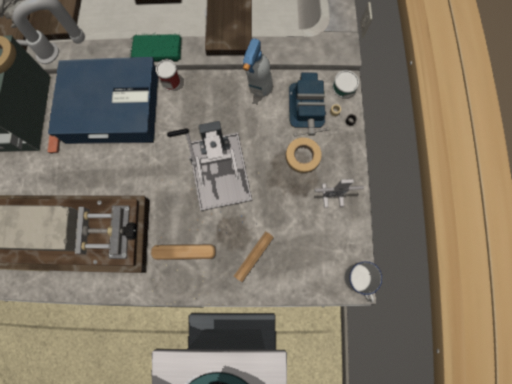

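```bash
cat > h.py <<'E'
import numpy as np,cv2
def load(n): return dict(np.load(n+".npz"))
def ray(c,p):
    u=cv2.undistortPoints(np.array([[p]],float),c["K"],c["dist_coeffs"])[0,0]
    R=c["R"];return -R.T@c["t"],R.T@np.array([u[0],u[1],1.])
def plane(c,p,z):
    o,d=ray(c,p);return o+d*(z-o[2])/d[2]
def tri(c1,p1,c2,p2):
    o1,d1=ray(c1,p1);o2,d2=ray(c2,p2)
    s=np.linalg.lstsq(np.c_[d1,-d2],o2-o1,rcond=None)[0]
    a,b=o1+s[0]*d1,o2+s[1]*d2
    return (a+b)/2,np.linalg.norm(a-b)
def proj(c,X):
    return cv2.projectPoints(np.array(X,float).reshape(-1,3),cv2.Rodrigues(c["R"])[0],c["t"],c["K"],c["dist_coeffs"])[0][:,0]
E
python3 - <<'E'
import cv2
s=cv2.imread("pics/scene0.png");t=cv2.imread("pics/top0.png")
z=lambda i,x,y,w,h,k:cv2.resize(i[y:y+h,x:x+w],None,fx=k,fy=k,interpolation=cv2.INTER_CUBIC)
import numpy as np
cv2.imwrite("pics/s1.png",z(s,140,120,180,150,4.4)[:600,:800])
cv2.imwrite("pics/t1.png",z(t,160,110,200,110,4))
E
```

```text
(no output)
```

View pics/s1.png

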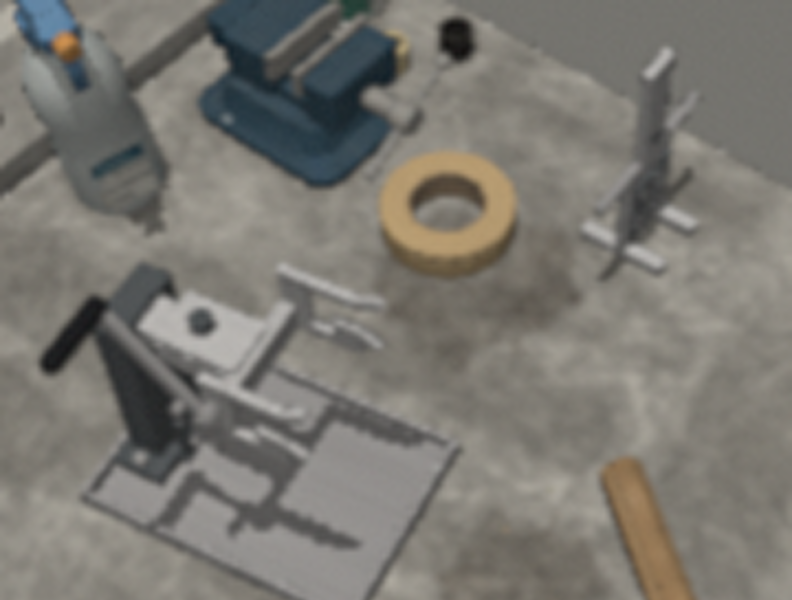

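View pics/t1.png

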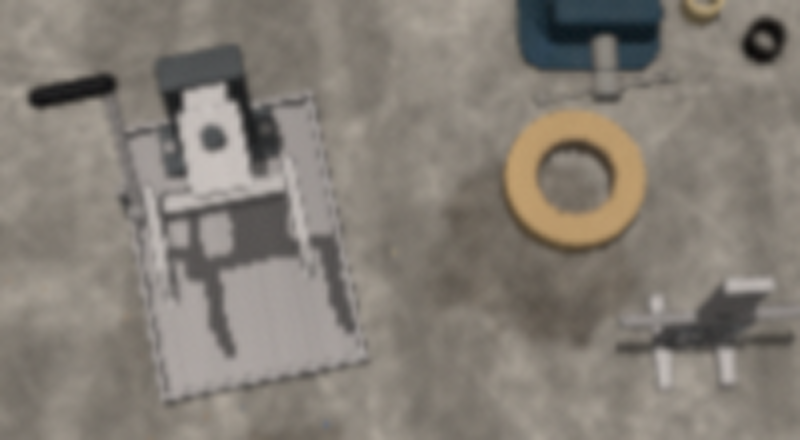

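```bash
python3 - <<'E'
import cv2,numpy as np
s=cv2.imread("pics/scene0.png");t=cv2.imread("pics/top0.png")
z=lambda i,x,y,w,h,k:cv2.resize(i[y:y+h,x:x+w],None,fx=k,fy=k,interpolation=cv2.INTER_LANCZOS4)
a=z(s,268,125,40,60,5);b=z(t,310,170,52,40,7)
c=z(s,145,170,100,60,4);d=z(t,180,120,80,60,5)
im=np.zeros((600,800,3),np.uint8)
for q,x,y in((a,0,0),(b,210,0),(c,0,300),(d,400,300)):
    h,w=min(q.shape[0],600-y),min(q.shape[1],800-x);im[y:y+h,x:x+w]=q[:h,:w]
cv2.imwrite("pics/c2.png",im)
E
```

```text
(no output)
```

View pics/c2.png

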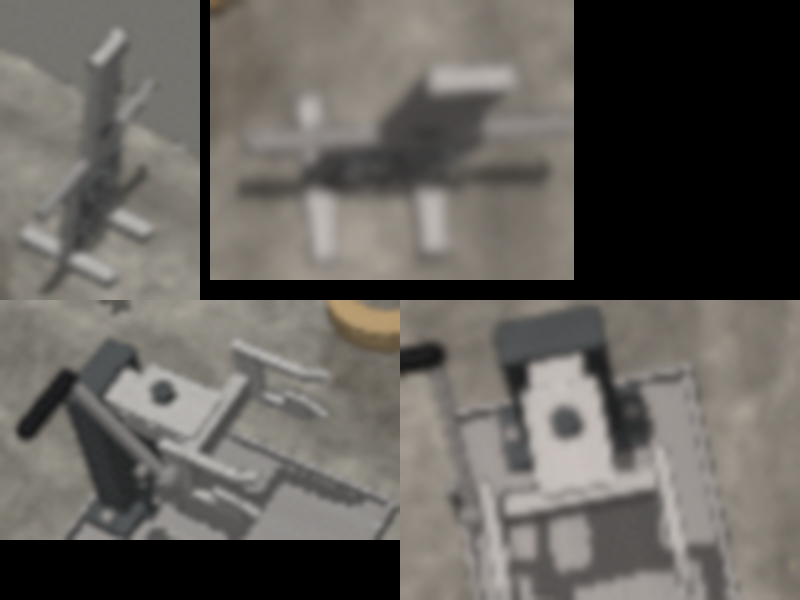

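```bash
cat > m.py <<'E'
from h import *
s,t=load("scene0"),load("top0")
S=lambda x,y:(268+x/5-.4,125+y/5-.4); T=lambda x,y:(310+(x-210)/7-.43,170+y/7-.43)
print("tabtop",tri(s,S(109,48),t,T(472,80)))
a,b=plane(t,T(430,82),156),plane(t,T(515,78),156);print("tab ends",a,b,(a+b)/2,np.degrees(np.arctan2(*(b-a)[:2]))) 
print("tabtop scene",plane(s,S(109,48),156))
print("bar L",tri(s,S(42,212),t,T(248,142)))
print("bar scene mid",plane(s,S(42,212),78),plane(s,S(153,84),78))
print("bar top L, R",plane(t,T(248,142),78),plane(t,T(570,124),78))
print("feet top",[plane(t,T(*p),6) for p in((322,258),(433,252),(310,97))])
print("feet scene",[plane(s,S(*p),6) for p in((110,278),(150,235),(25,235))])
# tray
S2=lambda x,y:(140+x/4.4-.4,120+y/4.4-.4); T2=lambda x,y:(160+x/4-.4,110+y/4-.4)
print("tray top",[plane(t,T2(*p),14).round(1) for p in((167,402),(367,357),(313,95),(122,133))])
print("tray scene",[plane(s,S2(*p),14).round(1) for p in((460,448),(85,495))])
# grip
pts=[]
for c,(x,y,w,h) in((s,(146,180,22,28)),(t,(162,122,31,18))):
    g=c["frame"][y:y+h,x:x+w].max(2);m=(g<50).astype(np.uint8)
    n,l,st,_=cv2.connectedComponentsWithStats(m);k=1+np.argmax(st[1:,4]);yy,xx=np.nonzero(l==k)
    P=np.c_[xx+x,yy+y].astype(float);mu=P.mean(0);u=np.linalg.svd(P-mu,full_matrices=False)[2][0]
    q=(P-mu)@u;e=[mu+u*q.min(),mu+u*q.max()];e.sort(key=lambda p:p[0]);print(len(P),mu,e);pts.append((mu,*e))
for i in range(3):print("grip c/L/R",tri(s,pts[0][i],t,pts[1][i]),plane(s,pts[0][i],197),plane(t,pts[1][i],197))
E
python3 m.py
```

```text
tabtop (array([ 523.61051748, -281.45068525,  153.06618518]), np.float64(0.3126080153666045))
tab ends [ 522.41576271 -267.5896738   156.        ] [ 523.68647227 -294.01966426  156.        ] [ 523.05111749 -280.80466903  156.        ] 177.247434713074
tabtop scene [ 521.97726486 -278.89300421  156.        ]
bar L (array([ 519.81062136, -224.36351069,   80.2214926 ]), np.float64(0.9000684808328773))
bar scene mid [ 520.36906834 -226.09096828   78.        ] [ 526.04915313 -339.97676186   78.        ]
bar top L, R [ 520.71635083 -224.58704265   78.        ] [ 526.77117152 -333.61485527   78.        ]
feet top [array([ 494.08242471, -262.16296411,    6.        ]), array([ 496.11211546, -302.32867765,    6.        ]), array([ 552.92865708, -260.32147805,    6.        ])]
feet scene [array([ 494.0821212 , -262.07402235,    6.        ]), array([ 493.74378224, -302.11007226,    6.        ]), array([ 550.25061911, -257.79356324,    6.        ])]
tray top [array([483.9,  45.5,  14. ]), array([512. , -77.3,  14. ]), array([683.3, -42.8,  14. ]), array([657.9,  79.3,  14. ])]
tray scene [array([506.9, -73.5,  14. ]), array([656.5,  83.9,  14. ])]
82 [156.57317073 195.37804878] [array([150.12996714, 203.10832788]), array([162.42649358, 188.35548328])]
81 [178.02469136 132.25925926] [array([167.85544463, 134.2682968 ]), array([187.86472298, 130.31526149])]
grip c/L/R (array([616.72151882,  75.34430815, 198.43674658]), np.float64(0.20814834078511593)) [617.61165279  74.79259126 197.        ] [617.36619229  75.68274092 197.        ]
grip c/L/R (array([612.91154167,  96.67420682, 197.87767127]), np.float64(0.318719010101256)) [613.68852671  96.44049496 197.        ] [613.08956071  96.78462662 197.        ]
grip c/L/R (array([620.92662108,  54.99412099, 197.91377646]), np.float64(0.5236091576194991)) [621.28776149  54.55483091 197.        ] [621.52832015  55.28500992 197.        ]
```

send_rows(
  targets=[
    {"dx":-0.036,"dy":-0.042},
    {"dx":-0.036,"dy":-0.042},
    {"dx":-0.036,"dy":-0.042},
    {"dx":-0.036,"dy":-0.042},
    {"dx":-0.036,"dy":-0.042},
    {"dx":-0.036,"dy":-0.042},
    {"dx":-0.036,"dy":-0.042},
    {"dx":-0.036,"dy":-0.042},
    {"dx":-0.036,"dy":-0.042},
    {"dx":-0.036,"dy":-0.042},
  ],
)

```text
validation failed for argument at $.ta...
```

send_rows(
  targets=[
    {"dx":-0.036,"dy":-0.042},
    {"dx":-0.036,"dy":-0.042},
    {"dx":-0.036,"dy":-0.042},
    {"dx":-0.036,"dy":-0.042},
    {"dx":-0.036,"dy":-0.042},
    {"rz":10},
    {"rz":10},
    {"rz":10},
    {"rz":10},
    {"rz":10},
  ],
)

```text
validation failed for argument at $.ta...
```

send_rows(
  targets=[
    {"rz":10},
    {"rz":10},
    {},
  ],
  hand=0.0,
)

```text
validation failed for argument at $.ta...
```

```bash
cat > go.py <<'E'
import sys
from h import *
from station import sense
from scipy.spatial.transform import Rotation as Ro
# args: x y z yaw(deg of tool y axis)
x,y,z,a=map(float,sys.argv[1:]);a=np.radians(a)
s=sense();R=Ro.from_quat(s["tool_rot"]).as_matrix()
Y=np.array([np.cos(a),np.sin(a),0]);Z=np.array([0,0,-1.]);G=np.c_[np.cross(Y,Z),Y,Z]
print("t",s["time_s"],"p",s["tcp_pos"].round(1),"yaw",np.degrees(np.arctan2(R[1,1],R[0,1])).round(2),"F",s["contact_force"].round(2),"w",s["grip_width"].round(1),"gf",s["gripper_force"])
print("tool shift mm",(R.T@(np.array([x,y,z])-s["tcp_pos"])).round(1),"rotvec",np.degrees(Ro.from_matrix(R.T@G).as_rotvec()).round(2))
E
python3 go.py 522.8 -281.5 222 2.9
```

```text
Traceback (most recent call last):
  File "go.py", line 9, in <module>
    print("t",s["time_s"],"p",s["tcp_pos"].round(1),"yaw",np.degrees(np.arctan2(R[1,1],R[0,1])).round(2),"F",s["contact_force"].round(2),"w",s["grip_width"].round(1),"gf",s["gripper_force"])
                                                                                                                                             ^^^^^^^^^^^^^^^^^^^^^
AttributeError: 'float' object has no attribute 'round'
```

send_rows(
  targets=[
    {"dx":-0.036,"dy":-0.042,"dz":0,"rx":0,"ry":0,"rz":0},
    {"dx":-0.036,"dy":-0.042,"dz":0,"rx":0,"ry":0,"rz":0},
  ],
)

```text
time_s: 0.35
tcp_pos: [206.6, 422.9, 301.7]
tool_rot: [0.149, 0.989, -0.001, -0.0]
contact_force: [0.2, 0.6, -0.2]
grip_width: 94.1
gripper_force: 0.0
```

send_rows(
  targets=[
    {"dx":-0.036,"dy":-0.042,"dz":0,"rx":0,"ry":0,"rz":0},
    {"dx":-0.036,"dy":-0.042,"dz":0,"rx":0,"ry":0,"rz":0},
    {"dx":-0.036,"dy":-0.042,"dz":0,"rx":0,"ry":0,"rz":0},
    {"dx":-0.036,"dy":-0.042,"dz":0,"rx":0,"ry":0,"rz":0},
    {"dx":-0.036,"dy":-0.042,"dz":0,"rx":0,"ry":0,"rz":0},
    {"dx":-0.036,"dy":-0.042,"dz":0,"rx":0,"ry":0,"rz":0},
    {"dx":-0.036,"dy":-0.042,"dz":0,"rx":0,"ry":0,"rz":0},
    {"dx":-0.036,"dy":-0.042,"dz":0,"rx":0,"ry":0,"rz":0},
    {"dx":-0.036,"dy":-0.042,"dz":0,"rx":0,"ry":0,"rz":0},
    {"dx":-0.036,"dy":-0.042,"dz":0,"rx":0,"ry":0,"rz":0},
  ],
)

```text
time_s: 1.6
tcp_pos: [426.5, -85.5, 302.3]
tool_rot: [0.15, 0.989, 0.0, -0.0]
contact_force: [1.1, 0.4, 0.3]
grip_width: 94.1
gripper_force: 0.0
```

send_rows(
  targets=[
    {"dx":-0.036,"dy":-0.042,"dz":0,"rx":0,"ry":0,"rz":0},
    {"dx":-0.036,"dy":-0.042,"dz":0,"rx":0,"ry":0,"rz":0},
    {"dx":-0.036,"dy":-0.042,"dz":0,"rx":0,"ry":0,"rz":0},
    {"dx":0,"dy":0,"dz":0,"rx":0,"ry":0,"rz":10},
    {"dx":0,"dy":0,"dz":0,"rx":0,"ry":0,"rz":10},
    {"dx":0,"dy":0,"dz":0,"rx":0,"ry":0,"rz":10},
    {"dx":0,"dy":0,"dz":0,"rx":0,"ry":0,"rz":10},
    {"dx":0,"dy":0,"dz":0,"rx":0,"ry":0,"rz":10},
    {"dx":0,"dy":0,"dz":0,"rx":0,"ry":0,"rz":10},
    {"dx":0,"dy":0,"dz":0,"rx":0,"ry":0,"rz":10},
  ],
  hand=0,
)

```text
time_s: 2.85
tcp_pos: [492.1, -235.8, 301.9]
tool_rot: [0.692, 0.722, -0.0, -0.001]
contact_force: [0.4, -0.3, 0.3]
grip_width: 47.0
gripper_force: 0.0
```

```bash
sed -i 's/s\["grip_width"\].round(1)/s["grip_width"]/' go.py; python3 go.py 522.8 -281.5 222 2.9
```

```text
t 2.85 p [ 492.1 -235.8  301.9] yaw 2.49 F [ 0.41 -0.26  0.29] w 46.98093766493793 gf 0.0
tool shift mm [-47.1  28.8  79.8] rotvec [-0.07 -0.05 -0.41]
```

send_rows(
  targets=[
    {"dx":-0.024,"dy":0.0145,"dz":0,"rx":0,"ry":0,"rz":0},
    {"dx":-0.023,"dy":0.0145,"dz":0,"rx":0,"ry":0,"rz":0},
    {"dx":0,"dy":0,"dz":0.02,"rx":0,"ry":0,"rz":0},
    {"dx":0,"dy":0,"dz":0,"rx":0,"ry":0,"rz":0},
  ],
)

```text
time_s: 3.35
tcp_pos: [522.9, -281.2, 279.8]
tool_rot: [0.69, 0.724, -0.0, -0.003]
contact_force: [0.2, 0.4, 0.0]
grip_width: 47.1
gripper_force: 0.0
```

```bash
python3 go.py 522.8 -281.5 222 2.9
```

```text
t 3.35 p [ 522.9 -281.2  279.8] yaw 2.81 F [0.18 0.36 0.04] w 47.072331142584716 gf 0.0
tool shift mm [-0.5  0.1 57.8] rotvec [-0.25 -0.2  -0.09]
```

send_rows(
  targets=[
    {"dx":0,"dy":0,"dz":0.02,"rx":0,"ry":0,"rz":0},
    {"dx":0,"dy":0,"dz":0.02,"rx":0,"ry":0,"rz":0},
    {"dx":0,"dy":0,"dz":0.018,"rx":0,"ry":0,"rz":0},
    {"dx":0,"dy":0,"dz":0,"rx":0,"ry":0,"rz":0},
  ],
)

```text
time_s: 3.85
tcp_pos: [522.9, -280.8, 222.9]
tool_rot: [0.689, 0.724, -0.0, -0.002]
contact_force: [-0.1, -0.0, -0.6]
grip_width: 46.8
gripper_force: 0.0
```

send_rows(
  targets=[
    {"dx":0,"dy":0,"dz":0,"rx":0,"ry":0,"rz":0},
    {"dx":0,"dy":0,"dz":0,"rx":0,"ry":0,"rz":0},
    {"dx":0,"dy":0,"dz":0,"rx":0,"ry":0,"rz":0},
    {"dx":0,"dy":0,"dz":0,"rx":0,"ry":0,"rz":0},
    {"dx":0,"dy":0,"dz":0,"rx":0,"ry":0,"rz":0},
  ],
  hand=-1,
  force=30,
)

```text
time_s: 4.47
tcp_pos: [523.7, -281.4, 224.9]
tool_rot: [0.689, 0.724, 0.0, 0.0]
contact_force: [0.4, -0.3, 0.4]
grip_width: 8.4
gripper_force: 30.0
```

```bash
python3 go.py 522.8 -281.5 222 2.9
```

```text
t 4.475 p [ 523.7 -281.4  224.9] yaw 2.83 F [ 0.42 -0.33  0.45] w 8.408378008159858 gf 29.992978870868683
tool shift mm [-0.  -0.9  2.9] rotvec [ 0.04  0.01 -0.07]
```

send_rows(
  targets=[
    {"dx":0,"dy":0,"dz":-0.02,"rx":0,"ry":0,"rz":0},
    {"dx":0,"dy":0,"dz":-0.022,"rx":0,"ry":0,"rz":0},
    {"dx":0,"dy":0,"dz":-0.022,"rx":0,"ry":0,"rz":0},
    {"dx":0.015,"dy":-0.001,"dz":0,"rx":0,"ry":0,"rz":0},
    {"dx":0.03,"dy":-0.002,"dz":0,"rx":0,"ry":0,"rz":0},
    {"dx":0.035,"dy":-0.002,"dz":0,"rx":0,"ry":0,"rz":0},
    {"dx":0.035,"dy":-0.002,"dz":0,"rx":0,"ry":0,"rz":0},
    {"dx":0.035,"dy":-0.002,"dz":0,"rx":0,"ry":0,"rz":0},
    {"dx":0.035,"dy":-0.002,"dz":0,"rx":0,"ry":0,"rz":0},
    {"dx":0.035,"dy":-0.002,"dz":0,"rx":0,"ry":0,"rz":0},
  ],
)

```text
time_s: 5.72
tcp_pos: [498.5, -60.2, 286.7]
tool_rot: [0.689, 0.724, -0.001, -0.001]
contact_force: [0.2, -0.6, -2.2]
grip_width: 7.9
gripper_force: 30.0
```

send_rows(
  targets=[
    {"dx":0.03,"dy":-0.002,"dz":0,"rx":0,"ry":0,"rz":0},
    {"dx":0.016,"dy":-0.001,"dz":0,"rx":0,"ry":0,"rz":0},
    {"dx":0,"dy":0,"dz":0,"rx":0,"ry":0,"rz":-4.2},
    {"dx":0,"dy":0,"dz":0,"rx":0,"ry":0,"rz":-4.2},
    {"dx":0,"dy":0,"dz":0,"rx":0,"ry":0,"rz":0},
    {"dx":0,"dy":0,"dz":0,"rx":0,"ry":0,"rz":0},
  ],
)

```text
time_s: 6.48
tcp_pos: [494.3, -16.6, 288.1]
tool_rot: [0.635, 0.772, -0.0, -0.0]
contact_force: [-0.6, 0.3, -1.7]
grip_width: 8.1
gripper_force: 30.0
```

```bash
python3 go.py 493.7 -16.1 288.7 11.2; python3 - <<'E'
from station import cams
from h import *
im=[]
for n in("scene","top"):
    c=cams.camera(n);np.savez(n+"1.npz",**c)
    x,y=(150,150) if n=="scene" else (185,115)
    im.append(cv2.resize(c["frame"][y:y+100,x:x+80],None,fx=5,fy=5,interpolation=cv2.INTER_LANCZOS4))
cv2.imwrite("pics/a3.png",np.hstack(im))
E
```

```text
t 6.475 p [494.3 -16.6 288.1] yaw 11.15 F [-0.58  0.29 -1.67] w 8.100326755479205 gf 29.99221622943878
tool shift mm [ 0.6 -0.5 -0.6] rotvec [-0.05 -0.02 -0.05]
```

View pics/a3.png

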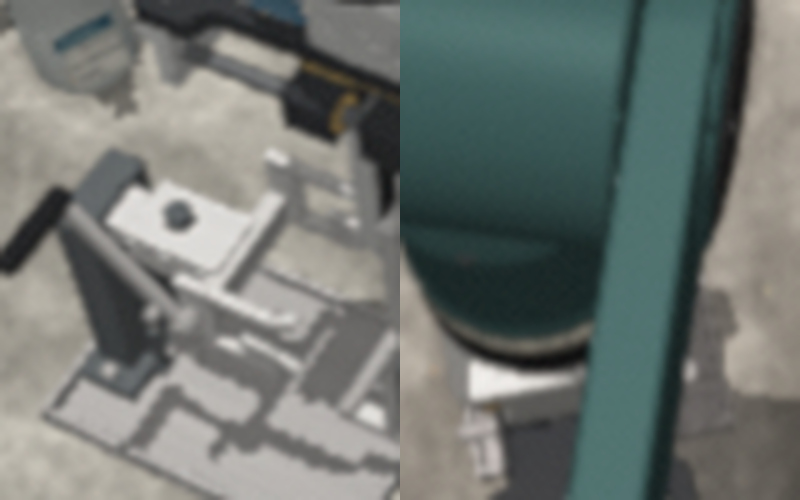

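```bash
python3 - <<'E'
from h import *
c=load("scene1");f=cv2.resize(c["frame"][150:250,170:290],None,fx=6,fy=6,interpolation=cv2.INTER_LANCZOS4)
a=np.radians(11.2);X=np.array([np.cos(a),np.sin(a),0]);Y=np.array([-X[1],X[0],0])
P=[np.array([494,-16.4,142])+k*Y for k in(58,-58)]+[np.array([562.4,-2.5,142])-39*X+k*Y for k in(38,-38)]
p=proj(c,P);print(p.round(1))
for q in p:cv2.circle(f,tuple(int(v) for v in ((q-[170,150]+.5)*6)),4,(0,0,255),1)
cv2.imwrite("pics/a4.png",f)
E
```

```text
[[218.3 232.2]
 [243.7 192.5]
 [210.5 219.5]
 [227.6 194. ]]
```

View pics/a4.png

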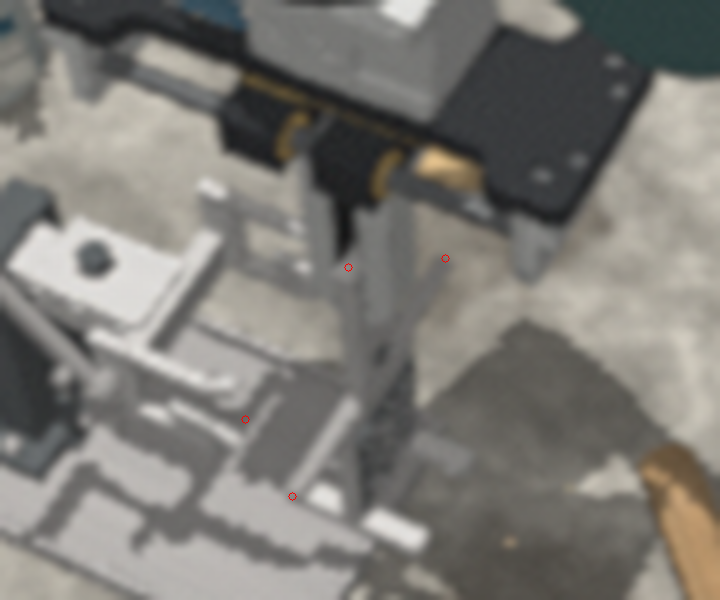

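send_rows(
  targets=[
    {"dx":0,"dy":0.01,"dz":0,"rx":0,"ry":0,"rz":0},
    {"dx":0,"dy":0.01,"dz":0,"rx":0,"ry":0,"rz":0},
    {"dx":0,"dy":0.008,"dz":0,"rx":0,"ry":0,"rz":0},
    {"dx":0,"dy":0.006,"dz":0,"rx":0,"ry":0,"rz":0},
    {"dx":0,"dy":0.006,"dz":0,"rx":0,"ry":0,"rz":0},
    {"dx":0,"dy":0.006,"dz":0,"rx":0,"ry":0,"rz":0},
    {"dx":0,"dy":0,"dz":0,"rx":0,"ry":0,"rz":0},
  ],
)

```text
time_s: 7.45
tcp_pos: [539.9, -7.5, 288.5]
tool_rot: [0.635, 0.773, -0.0, -0.0]
contact_force: [0.1, -0.6, -2.3]
grip_width: 8.3
gripper_force: 30.0
```

```bash
python3 go.py 562.4 -2.5 288.7 11.2
```

```text
t 7.45 p [539.9  -7.5 288.5] yaw 11.23 F [ 0.06 -0.55 -2.34] w 8.326064189889733 gf 29.992227852344513
tool shift mm [ 0.5 23.  -0.2] rotvec [-0.01 -0.01  0.03]
```

send_rows(
  targets=[
    {"dx":0,"dy":0.006,"dz":0,"rx":0,"ry":0,"rz":0},
    {"dx":0,"dy":0.006,"dz":0,"rx":0,"ry":0,"rz":0},
    {"dx":0,"dy":0.004,"dz":0,"rx":0,"ry":0,"rz":0},
    {"dx":0,"dy":0.002,"dz":0,"rx":0,"ry":0,"rz":0},
    {"dx":0,"dy":0.002,"dz":0,"rx":0,"ry":0,"rz":0},
    {"dx":0,"dy":0,"dz":0,"rx":0,"ry":0,"rz":0},
  ],
)

```text
time_s: 8.2
tcp_pos: [559.3, -3.7, 288.6]
tool_rot: [0.635, 0.773, -0.0, -0.0]
contact_force: [-0.7, -0.2, -1.9]
grip_width: 8.0
gripper_force: 30.0
```

send_rows(
  targets=[
    {"dx":0,"dy":0.0015,"dz":0,"rx":0,"ry":0,"rz":0},
    {"dx":0,"dy":0.0015,"dz":0,"rx":0,"ry":0,"rz":0},
    {"dx":0,"dy":0,"dz":0,"rx":0,"ry":0,"rz":0},
  ],
)

```text
time_s: 8.57
tcp_pos: [562.2, -3.1, 288.7]
tool_rot: [0.635, 0.773, 0.0, -0.0]
contact_force: [0.1, -0.4, -2.4]
grip_width: 8.0
gripper_force: 30.0
```

send_rows(
  targets=[
    {"dx":0,"dy":0.0015,"dz":0,"rx":0,"ry":0,"rz":0},
    {"dx":0,"dy":0.0015,"dz":0,"rx":0,"ry":0,"rz":0},
    {"dx":0,"dy":0,"dz":0,"rx":0,"ry":0,"rz":0},
  ],
)

```text
time_s: 8.95
tcp_pos: [565.2, -2.5, 288.6]
tool_rot: [0.635, 0.773, 0.0, -0.0]
contact_force: [0.7, -0.6, -2.0]
grip_width: 7.7
gripper_force: 30.0
```

send_rows(
  targets=[
    {"dx":0,"dy":0.001,"dz":0,"rx":0,"ry":0,"rz":0},
    {"dx":0,"dy":0.001,"dz":0,"rx":0,"ry":0,"rz":0},
    {"dx":0,"dy":0,"dz":0,"rx":0,"ry":0,"rz":0},
  ],
)

```text
time_s: 9.32
tcp_pos: [566.3, -2.3, 288.6]
tool_rot: [0.635, 0.773, -0.001, -0.001]
contact_force: [-4.4, -0.3, 0.2]
grip_width: 7.7
gripper_force: 30.0
```

send_rows(
  targets=[
    {"dx":0,"dy":-0.0025,"dz":0,"rx":0,"ry":0,"rz":0},
    {"dx":0,"dy":0,"dz":0.003,"rx":0,"ry":0,"rz":0},
    {"dx":0,"dy":0,"dz":0.003,"rx":0,"ry":0,"rz":0},
    {"dx":0,"dy":0,"dz":0.003,"rx":0,"ry":0,"rz":0},
    {"dx":0,"dy":0,"dz":0,"rx":0,"ry":0,"rz":0},
  ],
)

```text
time_s: 9.95
tcp_pos: [564.6, -2.6, 279.1]
tool_rot: [0.635, 0.773, -0.0, -0.0]
contact_force: [-0.2, 0.0, -1.9]
grip_width: 7.9
gripper_force: 30.0
```

send_rows(
  targets=[
    {"dx":0,"dy":0,"dz":0.003,"rx":0,"ry":0,"rz":0},
    {"dx":0,"dy":0,"dz":0.002,"rx":0,"ry":0,"rz":0},
    {"dx":0,"dy":0,"dz":0,"rx":0,"ry":0,"rz":0},
  ],
)

```text
time_s: 10.32
tcp_pos: [564.5, -2.6, 274.4]
tool_rot: [0.635, 0.773, -0.0, -0.0]
contact_force: [-0.2, 1.4, -1.5]
grip_width: 8.0
gripper_force: 30.0
```

send_rows(
  targets=[
    {"dx":0,"dy":0,"dz":0.001,"rx":0,"ry":0,"rz":0},
    {"dx":0,"dy":0,"dz":0.001,"rx":0,"ry":0,"rz":0},
    {"dx":0,"dy":0,"dz":0,"rx":0,"ry":0,"rz":0},
  ],
)

```text
time_s: 10.7
tcp_pos: [564.6, -2.6, 272.6]
tool_rot: [0.635, 0.773, 0.0, -0.0]
contact_force: [0.2, -0.1, -1.6]
grip_width: 8.3
gripper_force: 30.0
```

send_rows(
  targets=[
    {"dx":0,"dy":0,"dz":0.001,"rx":0,"ry":0,"rz":0},
    {"dx":0,"dy":0,"dz":0,"rx":0,"ry":0,"rz":0},
  ],
)

```text
time_s: 10.95
tcp_pos: [564.7, -2.6, 271.8]
tool_rot: [0.635, 0.773, 0.0, 0.0]
contact_force: [-0.1, 0.2, -1.3]
grip_width: 7.6
gripper_force: 30.0
```

send_rows(
  targets=[
    {"dx":0,"dy":0,"dz":0.001,"rx":0,"ry":0,"rz":0},
    {"dx":0,"dy":0,"dz":0,"rx":0,"ry":0,"rz":0},
  ],
)

```text
time_s: 11.2
tcp_pos: [564.7, -2.6, 271.7]
tool_rot: [0.635, 0.773, 0.0, 0.0]
contact_force: [-1.0, 0.3, 3.8]
grip_width: 7.8
gripper_force: 30.0
```

send_rows(
  targets=[
    {"dx":0,"dy":0,"dz":0,"rx":0,"ry":0,"rz":0},
    {"dx":0,"dy":0,"dz":0,"rx":0,"ry":0,"rz":0},
    {"dx":0,"dy":0,"dz":0,"rx":0,"ry":0,"rz":0},
    {"dx":0,"dy":0,"dz":-0.015,"rx":0,"ry":0,"rz":0},
    {"dx":0,"dy":0,"dz":-0.03,"rx":0,"ry":0,"rz":0},
    {"dx":0,"dy":0,"dz":-0.03,"rx":0,"ry":0,"rz":0},
    {"dx":0,"dy":0,"dz":-0.03,"rx":0,"ry":0,"rz":0},
    {"dx":0,"dy":0,"dz":0,"rx":0,"ry":0,"rz":0},
  ],
  hand=-0.2,
)

```text
time_s: 12.2
tcp_pos: [565.3, -2.7, 379.9]
tool_rot: [0.635, 0.773, 0.002, 0.003]
contact_force: [1.0, -0.2, -0.9]
grip_width: 37.7
gripper_force: 0.0
```

```bash
python3 go.py 564.7 -2.6 377 11.2; python3 - <<'E'
from station import cams
from h import *
c=cams.camera("scene");np.savez("scene2.npz",**c);f=cv2.resize(c["frame"][140:240,140:260],None,fx=6,fy=6,interpolation=cv2.INTER_LANCZOS4)
a=np.radians(11.2);X=np.array([np.cos(a),np.sin(a),0]);Y=np.array([-X[1],X[0],0])
P=[np.array([564.3,-2.6,125])+k*Y for k in(58,-58)]+[np.array([564.3,-2.6,203])]
p=proj(c,P);print(p.round(1))
for q in p:cv2.circle(f,tuple(int(v) for v in ((q-[140,140]+.5)*6)),4,(0,0,255),1)
cv2.imwrite("pics/a5.png",f)
E
```

```text
t 12.2 p [565.3  -2.7 379.9] yaw 11.22 F [ 1.04 -0.21 -0.93] w 37.71784931366387 gf 0.0
tool shift mm [ 0.2 -0.6  2.9] rotvec [0.43 0.13 0.02]
[[190.7 223.1]
 [217.1 185.6]
 [200.4 182.9]]
```

View pics/a5.png

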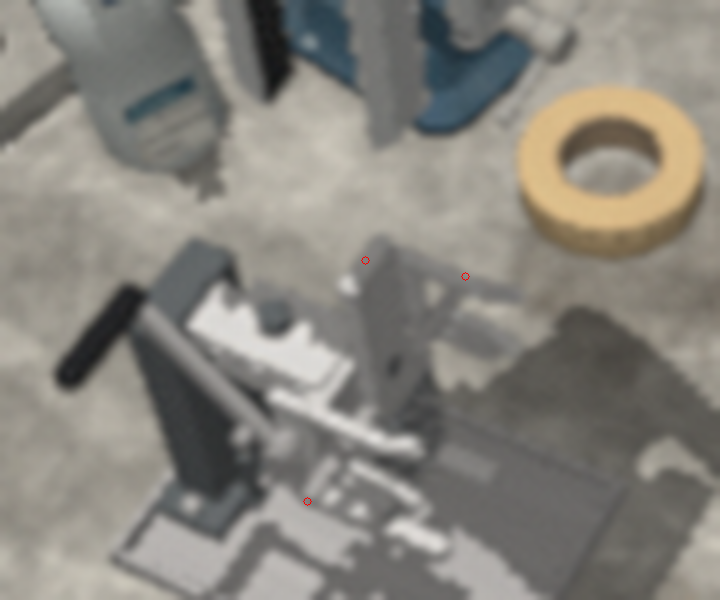

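send_rows(
  targets=[
    {"dx":0.02,"dy":0.028,"dz":0,"rx":0,"ry":0,"rz":0},
    {"dx":0.025,"dy":0.035,"dz":0,"rx":0,"ry":0,"rz":0},
    {"dx":0.025,"dy":0.036,"dz":0,"rx":0,"ry":0,"rz":0},
    {"dx":0,"dy":0,"dz":0.02,"rx":0,"ry":0,"rz":0},
    {"dx":0,"dy":0,"dz":0.01,"rx":0,"ry":0,"rz":0},
    {"dx":0,"dy":0,"dz":0,"rx":0,"ry":0,"rz":0},
  ],
  hand=-1,
)

```text
time_s: 13.0
tcp_pos: [647.5, 85.0, 343.5]
tool_rot: [0.635, 0.773, -0.001, -0.002]
contact_force: [0.8, -0.1, 0.9]
grip_width: 0.3
gripper_force: 0.0
```

```bash
python3 go.py 648.5 85.5 277 11.2
```

```text
t 13.0 p [647.5  85.  343.5] yaw 11.2 F [ 0.8  -0.09  0.94] w 0.25085311557666695 gf 0.0
tool shift mm [ 0.3  1.4 66.5] rotvec [-0.23 -0.04 -0.  ]
```

send_rows(
  targets=[
    {"dx":0,"dy":0.001,"dz":0.02,"rx":0,"ry":0,"rz":0},
    {"dx":0,"dy":0,"dz":0.025,"rx":0,"ry":0,"rz":0},
    {"dx":0,"dy":0,"dz":0.021,"rx":0,"ry":0,"rz":0},
    {"dx":0,"dy":0,"dz":0,"rx":0,"ry":0,"rz":0},
  ],
)

```text
time_s: 13.5
tcp_pos: [648.2, 84.9, 278.3]
tool_rot: [0.635, 0.773, -0.001, -0.001]
contact_force: [-0.1, -0.4, -0.5]
grip_width: 0.5
gripper_force: 0.0
```

send_rows(
  targets=[
    {"dx":0,"dy":-0.006,"dz":0,"rx":0,"ry":0,"rz":0},
    {"dx":0,"dy":-0.006,"dz":0,"rx":0,"ry":0,"rz":0},
    {"dx":0,"dy":-0.006,"dz":0,"rx":0,"ry":0,"rz":0},
    {"dx":0,"dy":-0.006,"dz":0,"rx":0,"ry":0,"rz":0},
  ],
)

```text
time_s: 14.0
tcp_pos: [629.5, 81.6, 285.0]
tool_rot: [0.634, 0.773, 0.007, 0.007]
contact_force: [12.4, 4.3, 9.4]
grip_width: 0.6
gripper_force: 6.6
```

send_rows(
  targets=[
    {"dx":0,"dy":-0.006,"dz":-0.006,"rx":0,"ry":0,"rz":0},
    {"dx":0,"dy":-0.008,"dz":-0.006,"rx":0,"ry":0,"rz":0},
    {"dx":0,"dy":-0.008,"dz":-0.004,"rx":0,"ry":0,"rz":0},
    {"dx":0,"dy":-0.008,"dz":-0.003,"rx":0,"ry":0,"rz":0},
    {"dx":0,"dy":-0.008,"dz":-0.002,"rx":0,"ry":0,"rz":0},
  ],
)

```text
time_s: 14.62
tcp_pos: [588.3, 73.4, 302.4]
tool_rot: [0.635, 0.773, 0.001, 0.001]
contact_force: [2.9, 0.8, 1.8]
grip_width: 0.7
gripper_force: 1.5
```

send_rows(
  targets=[
    {"dx":0,"dy":-0.008,"dz":0,"rx":0,"ry":0,"rz":0},
    {"dx":0,"dy":-0.008,"dz":0,"rx":0,"ry":0,"rz":0},
    {"dx":0,"dy":-0.008,"dz":0.001,"rx":0,"ry":0,"rz":0},
    {"dx":0,"dy":-0.008,"dz":0.001,"rx":0,"ry":0,"rz":0},
    {"dx":0,"dy":-0.006,"dz":0,"rx":0,"ry":0,"rz":0},
    {"dx":0,"dy":0,"dz":0,"rx":0,"ry":0,"rz":0},
  ],
)

```text
time_s: 15.38
tcp_pos: [550.5, 66.0, 298.6]
tool_rot: [0.635, 0.773, -0.0, -0.0]
contact_force: [0.5, -0.0, -0.0]
grip_width: 0.5
gripper_force: 0.0
```

send_rows(
  targets=[
    {"dx":0,"dy":0,"dz":-0.03,"rx":0,"ry":0,"rz":0},
    {"dx":0,"dy":0,"dz":-0.03,"rx":0,"ry":0,"rz":0},
    {"dx":0.03,"dy":0.03,"dz":-0.03,"rx":0,"ry":0,"rz":0},
    {"dx":0.03,"dy":0.03,"dz":0,"rx":0,"ry":0,"rz":0},
    {"dx":0,"dy":0,"dz":0,"rx":0,"ry":0,"rz":0},
  ],
)

```text
time_s: 16.0
tcp_pos: [599.2, 138.6, 387.5]
tool_rot: [0.633, 0.774, -0.0, -0.001]
contact_force: [0.4, -0.7, -0.2]
grip_width: 0.6
gripper_force: 0.0
```

```bash
python3 - <<'E'
from station import cams
from h import *
c=cams.camera("scene");f=cv2.resize(c["frame"][130:250,120:270],None,fx=5,fy=5,interpolation=cv2.INTER_LANCZOS4)
cv2.imwrite("pics/a6.png",f)
E
python3 go.py 588 73 300 11.2
```

```text
t 16.05 p [598.6 137.4 387.6] yaw 11.31 F [ 0.51 -0.42 -0.37] w 0.2182053718225272 gf 0.0
tool shift mm [-61.  -22.8  87.6] rotvec [-0.12  0.01  0.11]
```

View pics/a6.png

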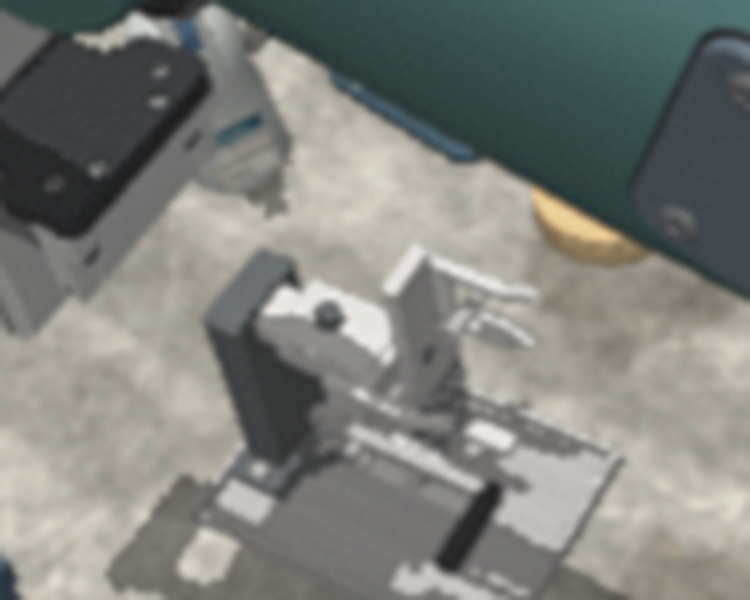

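send_rows(
  targets=[
    {"dx":0,"dy":0,"dz":0,"rx":0,"ry":0,"rz":0},
    {"dx":0,"dy":0,"dz":0,"rx":0,"ry":0,"rz":0},
    {"dx":0,"dy":0,"dz":0,"rx":0,"ry":0,"rz":0},
    {"dx":0,"dy":0,"dz":0,"rx":0,"ry":0,"rz":0},
  ],
)

```text
time_s: 16.55
tcp_pos: [598.0, 136.2, 388.9]
tool_rot: [0.635, 0.773, 0.0, 0.0]
contact_force: [0.1, -0.7, 0.8]
grip_width: 0.5
gripper_force: 0.0
```

```bash
python3 - <<'E'
from station import cams,order
from h import *
c=cams.camera("scene")
a=np.radians(11.2);X=np.array([np.cos(a),np.sin(a),0]);Y=np.array([-X[1],X[0],0])
T=np.array([564,-2.6,0])
for th in(90,82):
    r=np.radians(th);print(th,proj(c,[T+X*(18-79.5*np.sin(r))+Y*k+[0,0,136+79.5*np.cos(r)] for k in(50,89)]).round(1).tolist())
print("seen",[(120+x/5,130+y/5) for x,y in((493,492),(448,560))])
E
```

```text
90 [[216.4, 228.8], [207.0, 243.3]]
82 [[215.7, 226.0], [206.2, 240.6]]
seen [(218.6, 228.4), (209.6, 242.0)]
```

The grip lies within about 3 px of where the fully shut position projects, so the keeper looks shut. The carrier hangs upright, so I'm handing in.

```bash
python3 -c "
from station import order;print(order.sign_off())"
```

```text
the job is handed in; nothing more can be done
None
```

The carrier hangs upright with its bar down in both throats, the keeper lever is snapped shut above it, and the job was handed in at about 16.6 s; the sign-off gave no verdict.

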